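# Dot-punch the plugged screw hole of a closet door's pivot plate

### The job

Take the spring punch from its stand, put its point down into the open screw hole of the steel plate on the louvred door, and mark the wooden plug at the bottom by pressing the upright punch with a steady force of about 14 N for a good second (less than 10 N leaves no mark, more than 19 N spoils the plug). Then lift it straight out without dragging the point across the plate, and put the punch back upright in its stand, fully down on its collar. Leave the jar, the bottle and the screwdriver alone.

Things in the scene. Friction and masses are not known exactly. Their poses are not given: they have to be found in the camera images.
- punch_grip (a point): Centre of the square black handle (22 x 22 mm, 56 mm high) of the steel spring punch; z up along the punch, x and y square to the handle's flats. It starts upright in its stand, collar resting on the stand's top, turned any way about its axis. A steel cap 16 mm across stands 3 mm above the handle. About 0.2 kg.
- punch: The spring punch as a whole; origin on its axis at the underside of its round collar, 32 mm below the handle's centre; z up along the punch. The collar, right below the handle, is 28 mm across and 4 mm thick. Below it come a barrel 16 mm across and 36 mm long, then a pin 5 mm across that stands out 26 mm and ends in a blunt cone.
- punch_tip (a point): The point of the punch's pin, 94 mm below the handle's centre when nothing presses on it. The pin is on a spring inside the barrel: it starts to give at 3 N, gives 1 mm for every further 4 N, and bottoms after 6 mm at about 27 N.
- door: White louvred closet door, 360 x 300 mm, 26 mm thick, fixed flat on the counter. Origin on the counter under the open hole; z up, x along the edge board (60 mm wide), y towards the louvres. On the edge board is a steel plate 120 x 40 mm, 3 mm thick, x = -20 to 100 mm. Screw heads 2 mm high sit at x = 40 and 80 mm; the open hole is at x = 0.
- hole (a point): Centre of the open hole's mouth, on the plate's upper face, 29 mm above the counter. The hole is round, 10 mm across, upright, with a 1 mm chamfer. A wooden plug closes it somewhere between 2.5 and 14.5 mm below this point: how deep differs each time, is not measured and must be felt. The plug is hard and does not move.
- stand_mouth (a point): Centre of the mouth of the stand's hole, on top of the stand. The stand is a fixed wooden block 80 x 80 mm and 70 mm high with a round upright hole, 20 mm across and through to the counter, 2 mm chamfer. The punch hangs in it by its collar.
- jar: Glass jar, 60 mm across, 85 mm high, standing on the counter near the stand; origin at the centre of its underside. Bystander.
- bottle: White bottle, 60 mm across, 130 mm high, standing near the stand; origin at the centre of its underside. Bystander.
- screwdriver: Black-handled screwdriver about 200 mm long lying on the louvres of the door, some 120 mm from the open hole, roughly along the edge board; x along its shaft towards the blade. Bystander.
Things that resemble listed ones, but are neither listed nor needed, are in the scene too. Of the things that look like the punch, the smallest one is meant. Of the things that look like the part that bears stand_mouth, take the one that is farthest from the robot's base at the start.

How it is judged:
By the outcome, as a careful person would: the job done as asked, in the order asked, and still so for the second after the job is handed in, with the robot touching nothing.
It also fails if it takes over 59 s, if anything falls off the work surface, if the arm or the gripper's body presses on something with over 40 N, if the wrist force passes 120 N, or if a joint passes its speed limit or range.

### The arm

A 6-joint arm with a two-finger parallel gripper is mounted at the origin on the work surface. World frame = base frame: x ahead of the robot, y to its left, z up, the work surface at z = 0. Lengths are in m, angles in rad, forces in N, time in s.
With the tool pointing down it reaches from about 0.35 to 0.975 m from the base axis. Payload 4.9 kg.
Tool frame: the origin (TCP) lies on the centre line of the jaws, within the pads' length; the fingertips stand 14 mm ahead of it and the grasp point (between the pads) lies 5 mm behind it; z points along the fingers, y is the line along which they close (so a half turn about z gives the same grasp; the last joint's range is limited). The gripper opens to 85 mm and grips with 20 to 120 N. Pads are 22 mm wide; open, the fingers measure 114 mm over their backs; the gripper's body (76 mm by 85 mm) begins 54 mm behind the grasp point. The pads swing forward as they close: fully open they stand 13 mm farther back than shut.
Start: joints at [0.996, 0.053, 1.613, -0, 1.476, -0.119], TCP at [0.275, 0.561, 0.245] pointing down, gripper open.
Joint ranges: [-3.01, 3.01], [-1.01, 2.22], [0.06, 2.58], [-1.02, 4.17], [0.09, 2.62], [-3.14, 3.14]. Speed limits (rad/s): [2.57, 2.57, 3.14, 3.14, 3.14, 3.14].

### API

Orientations are given as a unit quaternion [w, x, y, z].
In Python, from plant import * gives the robot as it stands.
- The arm moves only by the tool send_rows, never from a script. Its argument "steps" is a list of rows, each an object with "translation": the shift along the tool's x, y, z in cm, a list of three; "delta_rot": the turn, a rotation vector about the tool's x, y, z in rad, a list of three; "jaw": the finger opening in cm, from 0 to 8.54. In form: [{"translation": [dx, dy, dz], "delta_rot": [rx, ry, rz], "jaw": jaw}, ...]. A call has exactly 8 rows; each row is the pose to reach, as a shift and turn from the pose commanded when the call began, along the tool's axes at that moment; what a row does not reach only later rows make up. A row lasts 1/10 s, in which the tool goes at most 50 mm and 8.59 degrees, less where a joint would pass 70% of its speed; a pose out of reach is approached as far as the arm can. A call with a gripper value outside its range is refused whole. The fingers move at their own pace and stop on an object; the grip force is fixed at half the most. Time passes only in rows, so rows that repeat a pose let the fingers close, or fill a call up. It gives the time, the measured TCP pose, the force, the opening and the grip force at its end, in the units of the state.
- state(): the state, without advancing time (a new reading comes with each control period).
- grab_frame(name): name is "side" or "top"; returns a dict with "pixels" (480x640x3 uint8, blue, green, red), "range_z" (480x640 float32, m along the optical axis (not along the pixel's ray), 0 where there is no reading), "fx", "fy", "cx", "cy" (pixels), "rvec" (rotation vector, rad) and "tvec" (3), from world to camera coordinates, as OpenCV has them. Camera axes: x right, y down, z forward; pixel columns grow to the right and rows downward; lengths in m; the calibration is good to about 2 mm. A picture is of the moment at which its call begins.
- job_done(): hands the job in; it is judged then, once.
The state is a dict: "time": time; "joint_pos": joint angles; "joint_vel": joint speeds; "joint_efforts": joint torques, N m; "tool_pos": TCP position; "tool_rot": TCP orientation; "contact_force": force on the tool from outside, world axes, zero at the start; "ft_torque": the same for the moment, N m; "gripper_width": opening from 0.0 (shut) to 1.0 (fully open); "grasp_force": force on a finger pad.
Only numpy, scipy, OpenCV 4.12 (cv2) and the standard library are available. Lean on these libraries where they do the work, as an engineer would, in place of code of your own. Each camera call takes 0.05 s, during which the arm holds its last target. There are 200 camera calls.

## Working session

There is one attempt and no reset: what is moved stays moved. The work goes in short steps, Python scripts to look and compute and a tool call to move; the robot and the scene stay as the last step left them, time stands still between calls to the robot, and variables do not carry over. Pictures are saved under pics/ and viewed, at most 10 in all, crops included, and the job is handed in when it is done.

Besides the shell and the picture viewer there is one more tool, called as name([rows], argument=value, ...), one row to a line, values as JSON. send_rows: Moves the arm, as the interface text tells. Its arguments: {"type":"object","properties":{"steps":{"type":"array","items":{"type":"object","properties":{"translation":{"type":"array","items":{"type":"number"}},"delta_rot":{"type":"array","items":{"type":"number"}},"jaw":{"type":"number"}}}}},"required":["steps"]}

```bash
mkdir -p pics
cat > h.py <<'E'
from plant import *
import numpy as np, cv2
def shot(n):
    f=grab_frame(n); R,_=cv2.Rodrigues(np.array(f["rvec"],float)); f["R"]=R; f["t"]=np.array(f["tvec"],float).ravel(); return f
def ray(f,u,v):
    d=f["R"].T@np.array([(u-f["cx"])/f["fx"],(v-f["cy"])/f["fy"],1]); return -f["R"].T@f["t"],d
def onz(f,u,v,z):
    o,d=ray(f,u,v); return o+d*(z-o[2])/d[2]
def cloud(f):
    v,u=np.mgrid[:480,:640]; Z=f["range_z"]
    P=np.stack([(u-f["cx"])/f["fx"]*Z,(v-f["cy"])/f["fy"]*Z,Z],-1)
    return (P-f["t"])@f["R"]
def proj(f,p):
    c=f["R"]@np.array(p)+f["t"]; return c[0]/c[2]*f["fx"]+f["cx"],c[1]/c[2]*f["fy"]+f["cy"]
E
python3 - <<'E'
from h import *
import pickle
for n in("top","side"):
    f=shot(n); cv2.imwrite(f"pics/{n}0.png",f["pixels"]); pickle.dump(f,open(f"{n}0.pkl","wb")); print(n,f["fx"],-f["R"].T@f["t"],f["R"][2])
s=state(); print(s)
E
```

```text
top 565.2777038971938 [0.33549834 0.00186206 1.18623987] [ 0.21141798  0.01432053 -0.97729083]
side 508.91334609183747 [ 0.2399789  -0.53020124  0.85431121] [ 0.32661911  0.54708207 -0.77072769]
{'time': 0.1, 'joint_pos': array([ 9.96004632e-01,  5.33224296e-02,  1.61416902e+00,  1.40261853e-05,
        1.47603111e+00, -1.19024861e-01]), 'joint_vel': array([-0.00064307, -0.00058146, -0.0015445 , -0.00080222,  0.00281178,
        0.00105205]), 'joint_efforts': array([ 8.96937718e-05, -3.94905174e+01, -3.71363783e+01, -1.62362512e-04,
        3.84782528e-03,  7.65250775e-06]), 'tool_pos': array([0.27480328, 0.56073216, 0.244159  ]), 'tool_rot': array([-3.34641132e-04,  2.25916717e-01,  9.74146142e-01, -9.05095199e-04]), 'contact_force': array([-0.56644849, -0.68917184, -0.38075188]), 'ft_torque': array([-0.01419455, -0.00541426, -0.00689781]), 'grasp_force': 0.0, 'gripper_width': 1.0016676772330975}
```

View pics/top0.png

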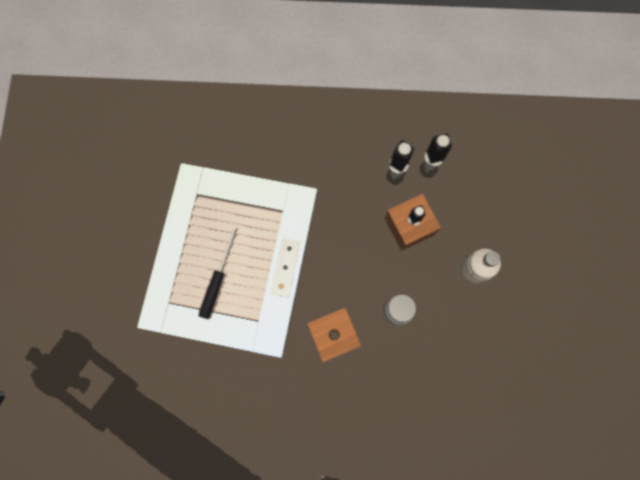

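View pics/side0.png

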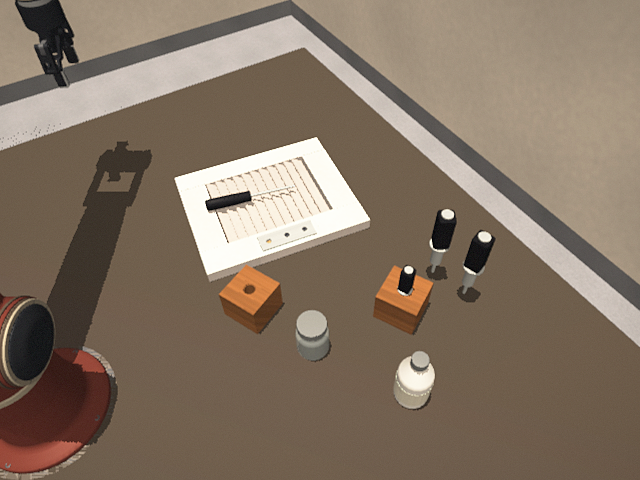

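Candidates for the punch in the top view are (418,212) in the stand, (402,155) and (438,148), both taller. I choose the smallest, in the stand. The two stands are at (413,220) and (334,335), and the far one at (413,220) is meant. The hole is the wood-coloured dot at (281,286); the dark dots at (285,267) and (289,248) are screws.

Run:
```python
from h import *
import pickle
T=pickle.load(open("top0.pkl","rb"));S=pickle.load(open("side0.pkl","rb"))
def crop(f,u,v,r=20,k=10): return cv2.resize(f["pixels"][v-r:v+r,u-r:u+r],None,fx=k,fy=k,interpolation=cv2.INTER_CUBIC)
a=np.hstack([crop(T,418,214,15,20)[:,:],crop(S,407,278,20,15)]);b=np.hstack([crop(T,282,284,15,20),crop(S,270,240,20,15)])
cv2.imwrite("pics/c.png",np.vstack([a,b])[:600])
def blob(f,u0,v0,r,m,z):
    sub=f["pixels"][v0-r:v0+r,u0-r:u0+r].astype(int); mk=m(sub).astype(np.uint8)
    n,l,s,c=cv2.connectedComponentsWithStats(mk); 
    for i in range(1,n):
        if s[i,4]>5: u,v=c[i]+[u0-r,v0-r]; print(s[i,4],(round(u,1),round(v,1)),onz(f,u,v,z).round(4))
# cap
for f,u,v in((T,418,211,),(S,408,270)): blob(f,u,v,8,lambda p:p.min(-1)>120,.133)
print("hole")
for f,u,v in((T,282,286),(S,269,241)): blob(f,u,v,7,lambda p:(p[...,2]-p[...,0]>50),.027)
print("screws")
for f,L in((T,((285,267),(289,248))),(S,((287,235),(304,229)))):
    for u,v in L: blob(f,u,v,6,lambda p:p.max(-1)<130,.031)
print("stand")
for f in(T,S):
    P=cloud(f); hsv=cv2.cvtColor(f["pixels"],cv2.COLOR_BGR2HSV)
    m=(abs(P[...,2]-.07)<.005)&(hsv[...,1]>120)&(P[...,0]>.45)&(P[...,1]<-.08)
    pts=P[m][:,:2].astype(np.float32); print(len(pts),cv2.minAreaRect(pts))
```

```text
59 (np.float64(418.9), np.float64(210.5)) [ 0.6296 -0.1688  0.133 ]
61 (np.float64(408.3), np.float64(269.5)) [ 0.6283 -0.1677  0.133 ]
hole
16 (np.float64(280.7), np.float64(286.1)) [0.4843 0.0968 0.027 ]
11 (np.float64(268.6), np.float64(241.1)) [0.4847 0.0983 0.027 ]
screws
6 (np.float64(284.8), np.float64(267.2)) [0.5236 0.0904 0.031 ]
6 (np.float64(288.8), np.float64(248.2)) [0.564  0.0845 0.031 ]
10 (np.float64(286.5), np.float64(234.2)) [0.5239 0.0916 0.031 ]
10 (np.float64(304.3), np.float64(228.3)) [0.5637 0.0855 0.031 ]
stand
1213 ((0.6295435428619385, -0.1681501865386963), (0.08100354671478271, 0.08175297826528549), 28.59238052368164)
1359 ((0.6279606819152832, -0.16874152421951294), (0.0835098996758461, 0.08052363991737366), 28.314268112182617)
```

View pics/c.png

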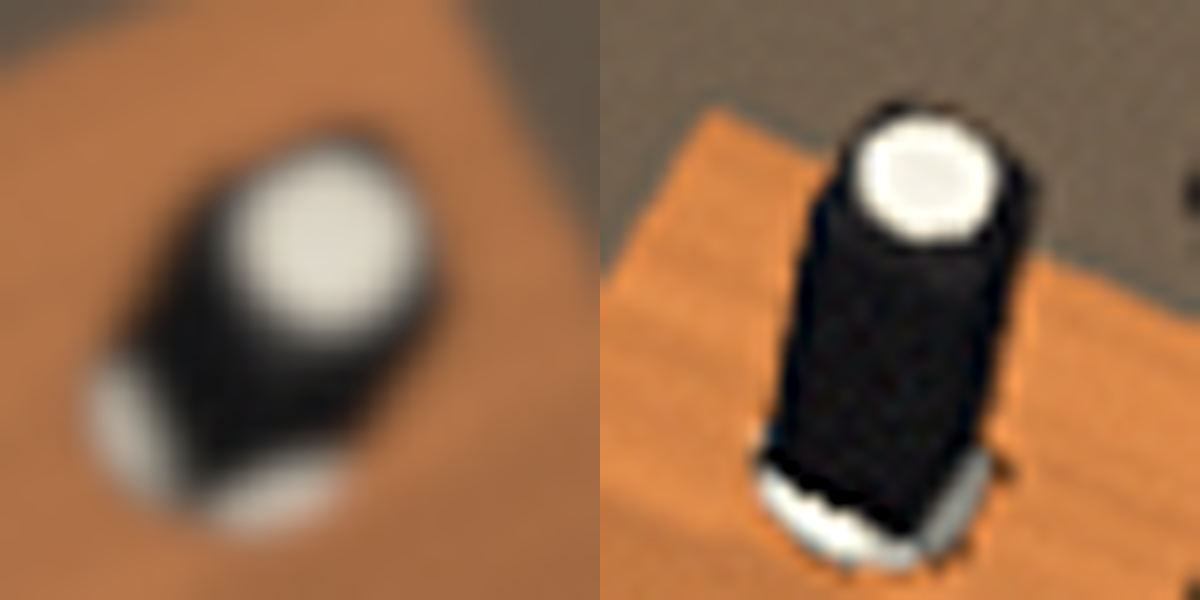

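Run:
```python
from h import *
import pickle
from scipy.spatial.transform import Rotation as Ro
T=pickle.load(open("top0.pkl","rb"));S=pickle.load(open("side0.pkl","rb"))
def yw(f,px):
    p=[onz(f,*q,.074)[:2] for q in px]
    for a,b in zip(p,p[1:]): d=b-a; print("edge",np.degrees(np.arctan2(d[1],d[0])).round(1),np.linalg.norm(d).round(4))
yw(S,[(387+(x-600)/15,258+y/15) for x,y in((768,455),(910,535),(985,450))])
yw(T,[(403+x/20,199+y/20) for x,y in((125,345),(195,495),(365,430))])
for f in(T,S):
    P=cloud(f)
    for u,v in (((404,149),(443,141),(418,210),(401,310),(486,262)) if f is T else ((447,215),(484,237),(408,270),(312,325),(420,358))): print((u,v),np.median(P[v-1:v+2,u-1:u+2].reshape(-1,3),0).round(3))
s=state();q=s["tool_rot"];R=Ro.from_quat([*q[1:],q[0]]).as_matrix();print(R.round(3), "ydir",np.degrees(np.arctan2(R[1,1],R[0,1])))
tgt=np.array([.629,-.168,.25]);print((R.T@(tgt-s["tool_pos"])*100).round(2))
```

```text
edge -67.8 0.0197
edge 17.6 0.0159
edge -154.6 0.017
edge -66.1 0.0187
(404, 149) [ 0.736 -0.132  0.178]
(443, 141) [ 0.754 -0.205  0.179]
(418, 210) [ 0.63  -0.167  0.135]
(401, 310) [ 0.441 -0.144  0.085]
(486, 262) [ 0.536 -0.298  0.127]
(447, 215) [ 0.734 -0.134  0.179]
(484, 237) [ 0.754 -0.206  0.179]
(408, 270) [ 0.627 -0.169  0.134]
(312, 325) [ 0.444 -0.148  0.084]
(420, 358) [ 0.541 -0.308  0.131]
[[-0.898  0.44  -0.001]
 [ 0.44   0.898 -0.002]
 [ 0.    -0.002 -1.   ]] ydir 63.88642046839049
[-63.88 -49.85  -0.5 ]
```

send_rows([
  {"translation": [-4, -3.1, 0], "delta_rot": [0, 0, 0.1], "jaw": 5},
  {"translation": [-8, -6.2, 0], "delta_rot": [0, 0, 0.2], "jaw": 5},
  {"translation": [-12, -9.4, 0], "delta_rot": [0, 0, 0.3], "jaw": 5},
  {"translation": [-16, -12.5, 0], "delta_rot": [0, 0, 0.4], "jaw": 5},
  {"translation": [-20, -15.6, 0], "delta_rot": [0, 0, 0.5], "jaw": 5},
  {"translation": [-24, -18.7, 0], "delta_rot": [0, 0, 0.6], "jaw": 5},
  {"translation": [-28, -21.9, 0], "delta_rot": [0, 0, 0.7], "jaw": 5},
  {"translation": [-32, -25, 0], "delta_rot": [0, 0, 0.7226], "jaw": 5},
])

```text
time: 0.9
tool_pos: [0.4499, 0.1994, 0.245]
tool_rot: [-0.0, 0.557, 0.831, -0.0]
contact_force: [1.2, 1.2, 0.2]
gripper_width: 0.586
grasp_force: 0.0
```

```bash
cat >> h.py <<'E'
from scipy.spatial.transform import Rotation as Ro
def rel(tgt,yd=None,s=None):
    s=s or state();q=s["tool_rot"];R=Ro.from_quat([*q[1:],q[0]]).as_matrix()
    print("t",round(s["time"],2),"p",s["tool_pos"].round(4),"zax",R[:,2].round(4),"ydir",np.degrees(np.arctan2(R[1,1],R[0,1])).round(2),"F",s["contact_force"].round(2),"w",s["gripper_width"],s["grasp_force"])
    print("rel cm",(R.T@(np.array(tgt)-s["tool_pos"])*100).round(2))
    if yd is not None:
        y=np.radians(yd);Y=np.array([np.cos(y),np.sin(y),0]);Z=np.array([0,0,-1.]);W=np.stack([np.cross(Y,Z),Y,Z],1)
        print("rot",Ro.from_matrix(R.T@W).as_rotvec().round(4))
E
python3 -c "
from h import *
rel([.629,-.168,.2],22.5)"
```

```text
t 0.9 p [0.4499 0.1994 0.245 ] zax [-0.  0. -1.] ydir 22.37 F [1.24 1.16 0.18] w 0.5860773643548491 0.0
rel cm [-40.79   2.58   4.5 ]
rot [-0.     -0.     -0.0023]
```

send_rows([
  {"translation": [-4.5, 0.3, 0.5], "delta_rot": [0, 0, 0], "jaw": 5},
  {"translation": [-9, 0.6, 1], "delta_rot": [0, 0, 0], "jaw": 5},
  {"translation": [-14, 0.9, 1.5], "delta_rot": [0, 0, 0], "jaw": 5},
  {"translation": [-19, 1.2, 2], "delta_rot": [0, 0, 0], "jaw": 5},
  {"translation": [-24, 1.5, 2.5], "delta_rot": [0, 0, 0], "jaw": 5},
  {"translation": [-29, 1.8, 3], "delta_rot": [0, 0, 0], "jaw": 5},
  {"translation": [-34, 2.2, 3.7], "delta_rot": [0, 0, 0], "jaw": 5},
  {"translation": [-38, 2.4, 4], "delta_rot": [0, 0, 0], "jaw": 5},
])

```text
time: 1.7
tool_pos: [0.6173, -0.1429, 0.2038]
tool_rot: [-0.001, 0.556, 0.831, -0.0]
contact_force: [0.1, 0.4, 0.1]
gripper_width: 0.583
grasp_force: 0.0
```

send_rows([
  {"translation": [-1.5, 0.1, 0.5], "delta_rot": [0, 0, 0], "jaw": 5},
  {"translation": [-2.8, 0.18, 0.5], "delta_rot": [0, 0, 0], "jaw": 5},
  {"translation": [-2.8, 0.18, 0.5], "delta_rot": [0, 0, 0], "jaw": 5},
  {"translation": [-2.8, 0.18, 1.5], "delta_rot": [0, 0, 0], "jaw": 5},
  {"translation": [-2.8, 0.18, 2.5], "delta_rot": [0, 0, 0], "jaw": 5},
  {"translation": [-2.8, 0.18, 3.5], "delta_rot": [0, 0, 0], "jaw": 5},
  {"translation": [-2.8, 0.18, 4.5], "delta_rot": [0, 0, 0], "jaw": 5},
  {"translation": [-2.8, 0.18, 4.5], "delta_rot": [0, 0, 0], "jaw": 5},
])

```text
time: 2.5
tool_pos: [0.6282, -0.1648, 0.1575]
tool_rot: [-0.002, 0.555, 0.832, -0.0]
contact_force: [0.5, 1.0, -0.5]
gripper_width: 0.586
grasp_force: 0.0
```

```bash
python3 -c "
from h import *
rel([.629,-.168,.097],22.5)
a=[]
for n,u,v in(('top',418,212),('side',407,275)):
    f=shot(n);print([round(float(x),1) for x in proj(f,[.629,-.168,.133])]);a.append(cv2.resize(f['pixels'][v-30:v+30,u-40:u+40],None,fx=5,fy=5,interpolation=cv2.INTER_CUBIC))
cv2.imwrite('pics/g1.png',np.hstack(a))"
```

```text
t 2.5 p [ 0.6282 -0.1648  0.1575] zax [-0.0041  0.0016 -1.    ] ydir 22.52 F [ 0.5   1.   -0.53] w 0.5864577021390425 0.0
rel cm [-0.35 -0.03  6.05]
rot [-0.0031 -0.003   0.0003]
[418.5, 210.7]
[408.7, 269.4]
```

View pics/g1.png

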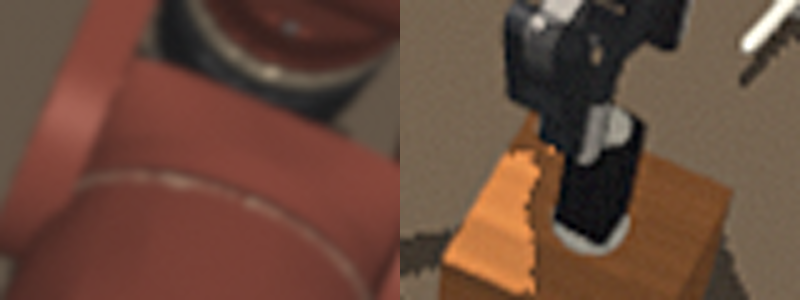

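Crop: in the side view the near finger stands beside the handle cap at about (600,130), jaws open and above the handle; the arm hides the top view.

send_rows([
  {"translation": [-0.35, -0.03, 0], "delta_rot": [-0.003, -0.003, 0], "jaw": 5},
  {"translation": [-0.35, -0.03, 1.2], "delta_rot": [-0.003, -0.003, 0], "jaw": 5},
  {"translation": [-0.35, -0.03, 2.5], "delta_rot": [-0.003, -0.003, 0], "jaw": 5},
  {"translation": [-0.35, -0.03, 3.7], "delta_rot": [-0.003, -0.003, 0], "jaw": 5},
  {"translation": [-0.35, -0.03, 5.0], "delta_rot": [-0.003, -0.003, 0], "jaw": 5},
  {"translation": [-0.35, -0.03, 5.8], "delta_rot": [-0.003, -0.003, 0], "jaw": 5},
  {"translation": [-0.35, -0.03, 6.05], "delta_rot": [-0.003, -0.003, 0], "jaw": 5},
  {"translation": [-0.35, -0.03, 6.05], "delta_rot": [-0.003, -0.003, 0], "jaw": 5},
])

```text
time: 3.4
tool_pos: [0.6304, -0.1691, 0.0991]
tool_rot: [0.002, 0.556, 0.831, 0.0]
contact_force: [-0.6, 0.8, -0.2]
gripper_width: 0.586
grasp_force: 0.0
```

```bash
python3 -c "
from h import *
rel([.629,-.168,.097],22.5)"
```

```text
t 3.4 p [ 0.6304 -0.1691  0.0991] zax [ 0.0029 -0.0013 -1.    ] ydir 22.48 F [-0.56  0.85 -0.24] w 0.5863138091666238 0.0
rel cm [ 0.15 -0.09  0.21]
rot [ 0.0022  0.0023 -0.0003]
```

send_rows([
  {"translation": [0, 0, 0], "delta_rot": [0, 0, 0], "jaw": 5},
  {"translation": [0, 0, 0], "delta_rot": [0, 0, 0], "jaw": 5},
  {"translation": [0, 0, 0], "delta_rot": [0, 0, 0], "jaw": 5},
  {"translation": [0, 0, 0], "delta_rot": [0, 0, 0], "jaw": 5},
  {"translation": [0, 0, 0], "delta_rot": [0, 0, 0], "jaw": 5},
  {"translation": [0, 0, 0], "delta_rot": [0, 0, 0], "jaw": 5},
  {"translation": [0, 0, 0], "delta_rot": [0, 0, 0], "jaw": 5},
  {"translation": [0, 0, 0], "delta_rot": [0, 0, 0], "jaw": 5},
])

```text
time: 4.2
tool_pos: [0.6306, -0.1692, 0.0998]
tool_rot: [0.002, 0.556, 0.831, 0.0]
contact_force: [-0.2, 0.9, 0.3]
gripper_width: 0.587
grasp_force: 0.0
```

```bash
python3 -c "
from h import *
rel([.629,-.168,.097],22.5)"
```

```text
t 4.2 p [ 0.6306 -0.1692  0.0998] zax [ 0.0038 -0.0016 -1.    ] ydir 22.48 F [-0.16  0.88  0.26] w 0.5871340727267937 0.0
rel cm [ 0.17 -0.1   0.27]
rot [ 0.0029  0.0029 -0.0003]
```

send_rows([
  {"translation": [0.17, -0.1, 0.27], "delta_rot": [0.003, 0.003, 0], "jaw": 5},
  {"translation": [0.17, -0.1, 0.27], "delta_rot": [0.003, 0.003, 0], "jaw": 5},
  {"translation": [0.17, -0.1, 0.27], "delta_rot": [0.003, 0.003, 0], "jaw": 5},
  {"translation": [0.17, -0.1, 0.27], "delta_rot": [0.003, 0.003, 0], "jaw": 5},
  {"translation": [0.17, -0.1, 0.27], "delta_rot": [0.003, 0.003, 0], "jaw": 4},
  {"translation": [0.17, -0.1, 0.27], "delta_rot": [0.003, 0.003, 0], "jaw": 3},
  {"translation": [0.17, -0.1, 0.27], "delta_rot": [0.003, 0.003, 0], "jaw": 2.4},
  {"translation": [0.17, -0.1, 0.27], "delta_rot": [0.003, 0.003, 0], "jaw": 1},
])

```text
time: 5.0
tool_pos: [0.6292, -0.168, 0.0972]
tool_rot: [0.0, 0.556, 0.831, 0.0]
contact_force: [0.2, -0.1, 3.7]
gripper_width: 0.246
grasp_force: 59.2
```

send_rows([
  {"translation": [0, 0, 0], "delta_rot": [0, 0, 0], "jaw": 1},
  {"translation": [0, 0, 0], "delta_rot": [0, 0, 0], "jaw": 1},
  {"translation": [0, 0, 0], "delta_rot": [0, 0, 0], "jaw": 1},
  {"translation": [0, 0, 0], "delta_rot": [0, 0, 0], "jaw": 1},
  {"translation": [0, 0, 0], "delta_rot": [0, 0, 0], "jaw": 1},
  {"translation": [0, 0, 0], "delta_rot": [0, 0, 0], "jaw": 1},
  {"translation": [0, 0, 0], "delta_rot": [0, 0, 0], "jaw": 1},
  {"translation": [0, 0, 0], "delta_rot": [0, 0, 0], "jaw": 1},
])

```text
time: 5.8
tool_pos: [0.6292, -0.168, 0.0973]
tool_rot: [0.0, 0.556, 0.831, 0.0]
contact_force: [0.3, 0.6, 1.6]
gripper_width: 0.254
grasp_force: 58.9
```

```bash
python3 -c "
from h import *
rel([.629,-.168,.097],22.5);print(state()['ft_torque'])"
```

```text
t 5.8 p [ 0.6292 -0.168   0.0973] zax [ 3.e-04 -1.e-04 -1.e+00] ydir 22.48 F [0.27 0.62 1.63] w 0.2536213271985339 58.93284738063812
rel cm [ 0.01 -0.02  0.03]
rot [ 0.0002  0.0002 -0.0003]
[ 0.00141311 -0.00399967  0.04661477]
```

Gripped (21.7 mm). Lifting straight.

send_rows([
  {"translation": [0, 0, -0.5], "delta_rot": [0, 0, 0], "jaw": 1},
  {"translation": [0, 0, -1.5], "delta_rot": [0, 0, 0], "jaw": 1},
  {"translation": [0, 0, -3], "delta_rot": [0, 0, 0], "jaw": 1},
  {"translation": [0, 0, -5], "delta_rot": [0, 0, 0], "jaw": 1},
  {"translation": [0, 0, -7], "delta_rot": [0, 0, 0], "jaw": 1},
  {"translation": [0, 0, -9], "delta_rot": [0, 0, 0], "jaw": 1},
  {"translation": [0, 0, -10.5], "delta_rot": [0, 0, 0], "jaw": 1},
  {"translation": [0, 0, -11], "delta_rot": [0, 0, 0], "jaw": 1},
])

```text
time: 6.6
tool_pos: [0.6302, -0.1684, 0.2106]
tool_rot: [0.002, 0.556, 0.831, 0.001]
contact_force: [-0.5, 0.1, -1.6]
gripper_width: 0.252
grasp_force: 58.7
```

send_rows([
  {"translation": [0, 0, 0], "delta_rot": [0, 0, 0], "jaw": 1},
  {"translation": [0, 0, 0], "delta_rot": [0, 0, 0], "jaw": 1},
  {"translation": [0, 0, 0], "delta_rot": [0, 0, 0], "jaw": 1},
  {"translation": [0, 0, 0], "delta_rot": [0, 0, 0], "jaw": 1},
  {"translation": [0, 0, 0], "delta_rot": [0, 0, 0], "jaw": 1},
  {"translation": [0, 0, 0], "delta_rot": [0, 0, 0], "jaw": 1},
  {"translation": [0, 0, 0], "delta_rot": [0, 0, 0], "jaw": 1},
  {"translation": [0, 0, 0], "delta_rot": [0, 0, 0], "jaw": 1},
])

```text
time: 7.4
tool_pos: [0.6291, -0.168, 0.2071]
tool_rot: [0.0, 0.556, 0.831, 0.0]
contact_force: [-0.1, -0.5, -2.1]
gripper_width: 0.251
grasp_force: 58.7
```

```bash
python3 -c "
from h import *
rel([.484,.097,.207],22.5)"
```

```text
t 7.4 p [ 0.6291 -0.168   0.2071] zax [ 1.e-04  0.e+00 -1.e+00] ydir 22.48 F [-0.14 -0.51 -2.05] w 0.2509764819103823 58.71934711933136
rel cm [ 3.003e+01 -3.280e+00  1.000e-02]
rot [ 0.0001  0.     -0.0003]
```

send_rows([
  {"translation": [3, -0.3, 0], "delta_rot": [0, 0, 0], "jaw": 1},
  {"translation": [7, -0.8, 0], "delta_rot": [0, 0, 0], "jaw": 1},
  {"translation": [11.5, -1.3, 0], "delta_rot": [0, 0, 0], "jaw": 1},
  {"translation": [16, -1.8, 0], "delta_rot": [0, 0, 0], "jaw": 1},
  {"translation": [20.5, -2.3, 0], "delta_rot": [0, 0, 0], "jaw": 1},
  {"translation": [25, -2.8, 0], "delta_rot": [0, 0, 0], "jaw": 1},
  {"translation": [28.5, -3.1, 0], "delta_rot": [0, 0, 0], "jaw": 1},
  {"translation": [30.03, -3.28, 0], "delta_rot": [0, 0, 0], "jaw": 1},
])

```text
time: 8.2
tool_pos: [0.4826, 0.0992, 0.2073]
tool_rot: [-0.0, 0.555, 0.832, 0.0]
contact_force: [0.7, -0.5, -2.0]
gripper_width: 0.252
grasp_force: 58.9
```

send_rows([
  {"translation": [0, 0, 0], "delta_rot": [0, 0, 0], "jaw": 1},
  {"translation": [0, 0, 1.5], "delta_rot": [0, 0, 0], "jaw": 1},
  {"translation": [0, 0, 3], "delta_rot": [0, 0, 0], "jaw": 1},
  {"translation": [0, 0, 4.5], "delta_rot": [0, 0, 0], "jaw": 1},
  {"translation": [0, 0, 6], "delta_rot": [0, 0, 0], "jaw": 1},
  {"translation": [0, 0, 7], "delta_rot": [0, 0, 0], "jaw": 1},
  {"translation": [0, 0, 7.5], "delta_rot": [0, 0, 0], "jaw": 1},
  {"translation": [0, 0, 7.5], "delta_rot": [0, 0, 0], "jaw": 1},
])

```text
time: 9.0
tool_pos: [0.4834, 0.0968, 0.131]
tool_rot: [-0.001, 0.556, 0.831, -0.001]
contact_force: [-0.2, 0.1, -2.3]
gripper_width: 0.253
grasp_force: 58.9
```

send_rows([
  {"translation": [0, 0, 0], "delta_rot": [0, 0, 0], "jaw": 1},
  {"translation": [0, 0, 0], "delta_rot": [0, 0, 0], "jaw": 1},
  {"translation": [0, 0, 0], "delta_rot": [0, 0, 0], "jaw": 1},
  {"translation": [0, 0, 0], "delta_rot": [0, 0, 0], "jaw": 1},
  {"translation": [0, 0, 0], "delta_rot": [0, 0, 0], "jaw": 1},
  {"translation": [0, 0, 0], "delta_rot": [0, 0, 0], "jaw": 1},
  {"translation": [0, 0, 0], "delta_rot": [0, 0, 0], "jaw": 1},
  {"translation": [0, 0, 0], "delta_rot": [0, 0, 0], "jaw": 1},
])

```text
time: 9.8
tool_pos: [0.4839, 0.097, 0.1321]
tool_rot: [-0.0, 0.556, 0.831, -0.0]
contact_force: [-0.2, 0.1, -2.6]
gripper_width: 0.248
grasp_force: 58.9
```

```bash
python3 -c "
from h import *
rel([.484,.097,.132],22.5)
p=state()['tool_pos']
a=[]
for n,u,v in(('top',281,280),('side',272,225)):
    f=shot(n);print(n,proj(f,[p[0],p[1],p[2]-.089]),proj(f,[.484,.097,.029]))
    a.append(cv2.resize(f['pixels'][v-30:v+30,u-20:u+20],None,fx=10,fy=10,interpolation=cv2.INTER_CUBIC))
cv2.imwrite('pics/h1.png',np.hstack(a))"
```

```text
t 9.8 p [0.4839 0.097  0.1321] zax [-1.e-04 -0.e+00 -1.e+00] ydir 22.48 F [-0.25  0.1  -2.57] w 0.24750989691827663 58.94506573677063
rel cm [-0.    0.01  0.01]
rot [-0.0001 -0.     -0.0003]
top (np.float64(280.02392969574254), np.float64(285.28945258030245)) (np.float64(280.51864826491584), np.float64(286.14335673947505))
side (np.float64(267.8645313924364), np.float64(236.82616151995413)) (np.float64(268.5489810719814), np.float64(241.05743343206137))
```

View pics/h1.png

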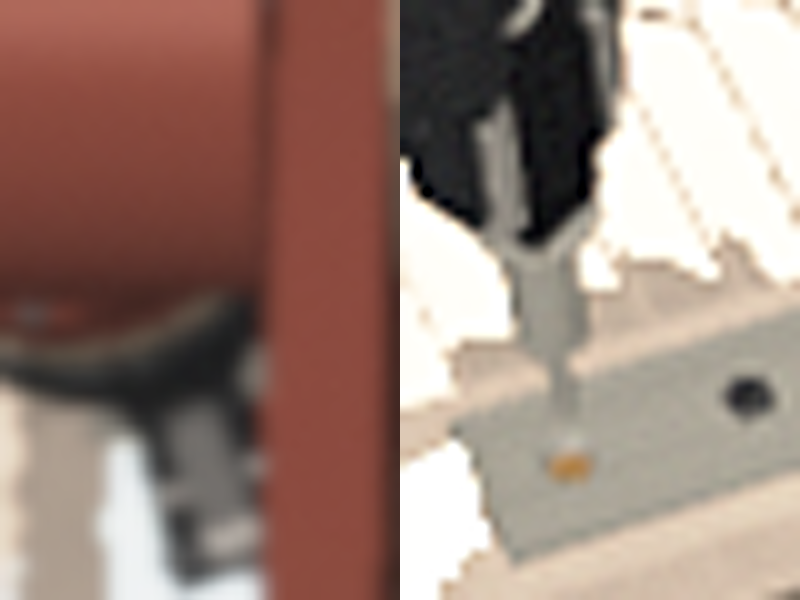

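The side crop shows the pin at about (565,425), directly over the plug-coloured hole at (570,462), with the screw at (748,397). Alignment is within about 0.5 mm. Descending to feel for the plug.

send_rows([
  {"translation": [0.02, 0.03, 0.4], "delta_rot": [0, 0, 0], "jaw": 1},
  {"translation": [0.02, 0.03, 0.8], "delta_rot": [0, 0, 0], "jaw": 1},
  {"translation": [0.02, 0.03, 1.1], "delta_rot": [0, 0, 0], "jaw": 1},
  {"translation": [0.02, 0.03, 1.2], "delta_rot": [0, 0, 0], "jaw": 1},
  {"translation": [0.02, 0.03, 1.3], "delta_rot": [0, 0, 0], "jaw": 1},
  {"translation": [0.02, 0.03, 1.4], "delta_rot": [0, 0, 0], "jaw": 1},
  {"translation": [0.02, 0.03, 1.5], "delta_rot": [0, 0, 0], "jaw": 1},
  {"translation": [0.02, 0.03, 1.5], "delta_rot": [0, 0, 0], "jaw": 1},
])

```text
time: 10.7
tool_pos: [0.4841, 0.0973, 0.117]
tool_rot: [-0.0, 0.556, 0.831, -0.0]
contact_force: [-0.0, -0.5, -1.8]
gripper_width: 0.253
grasp_force: 58.9
```

```bash
python3 -c "
from h import *
rel([.4842,.0972,.117],22.5)"
```

```text
t 10.7 p [0.4841 0.0973 0.117 ] zax [-0.  0. -1.] ydir 22.48 F [-0.05 -0.46 -1.84] w 0.25251057224187384 58.945748805999756
rel cm [-0.01  0.    0.  ]
rot [-0.     -0.     -0.0003]
```

send_rows([
  {"translation": [0, 0, 0.05], "delta_rot": [0, 0, 0], "jaw": 1},
  {"translation": [0, 0, 0.1], "delta_rot": [0, 0, 0], "jaw": 1},
  {"translation": [0, 0, 0.15], "delta_rot": [0, 0, 0], "jaw": 1},
  {"translation": [0, 0, 0.2], "delta_rot": [0, 0, 0], "jaw": 1},
  {"translation": [0, 0, 0.25], "delta_rot": [0, 0, 0], "jaw": 1},
  {"translation": [0, 0, 0.25], "delta_rot": [0, 0, 0], "jaw": 1},
  {"translation": [0, 0, 0.25], "delta_rot": [0, 0, 0], "jaw": 1},
  {"translation": [0, 0, 0.25], "delta_rot": [0, 0, 0], "jaw": 1},
])

```text
time: 11.5
tool_pos: [0.4842, 0.0973, 0.1146]
tool_rot: [0.0, 0.556, 0.831, 0.0]
contact_force: [0.2, 0.4, -2.5]
gripper_width: 0.249
grasp_force: 58.9
```

send_rows([
  {"translation": [0, 0, 0.05], "delta_rot": [0, 0, 0], "jaw": 1},
  {"translation": [0, 0, 0.1], "delta_rot": [0, 0, 0], "jaw": 1},
  {"translation": [0, 0, 0.15], "delta_rot": [0, 0, 0], "jaw": 1},
  {"translation": [0, 0, 0.2], "delta_rot": [0, 0, 0], "jaw": 1},
  {"translation": [0, 0, 0.25], "delta_rot": [0, 0, 0], "jaw": 1},
  {"translation": [0, 0, 0.25], "delta_rot": [0, 0, 0], "jaw": 1},
  {"translation": [0, 0, 0.25], "delta_rot": [0, 0, 0], "jaw": 1},
  {"translation": [0, 0, 0.25], "delta_rot": [0, 0, 0], "jaw": 1},
])

```text
time: 12.3
tool_pos: [0.4843, 0.0973, 0.1124]
tool_rot: [0.0, 0.556, 0.831, 0.0]
contact_force: [-1.3, -0.0, 2.4]
gripper_width: 0.246
grasp_force: 59.5
```

send_rows([
  {"translation": [0, 0, 0.06], "delta_rot": [0, 0, 0], "jaw": 1},
  {"translation": [0, 0, 0.12], "delta_rot": [0, 0, 0], "jaw": 1},
  {"translation": [0, 0, 0.18], "delta_rot": [0, 0, 0], "jaw": 1},
  {"translation": [0, 0, 0.22], "delta_rot": [0, 0, 0], "jaw": 1},
  {"translation": [0, 0, 0.25], "delta_rot": [0, 0, 0], "jaw": 1},
  {"translation": [0, 0, 0.25], "delta_rot": [0, 0, 0], "jaw": 1},
  {"translation": [0, 0, 0.25], "delta_rot": [0, 0, 0], "jaw": 1},
  {"translation": [0, 0, 0.25], "delta_rot": [0, 0, 0], "jaw": 1},
])

```text
time: 13.1
tool_pos: [0.4846, 0.0973, 0.1107]
tool_rot: [0.0, 0.556, 0.831, 0.0]
contact_force: [-2.8, 0.0, 7.8]
gripper_width: 0.25
grasp_force: 60.2
```

```bash
python3 -c "
from h import *
rel([.4842,.0972,.1095],22.5);print(state()['ft_torque'])"
```

```text
t 13.1 p [0.4846 0.0973 0.1107] zax [ 7.e-04 -1.e-04 -1.e+00] ydir 22.49 F [-2.78  0.03  7.82] w 0.2504247341936951 60.20375847816467
rel cm [ 0.01 -0.04  0.12]
rot [ 0.0007  0.0003 -0.0003]
[-0.02870775  0.700658    0.02521857]
```

send_rows([
  {"translation": [0, -0.02, 0.06], "delta_rot": [0, 0, 0], "jaw": 1},
  {"translation": [0, -0.04, 0.12], "delta_rot": [0, 0, 0], "jaw": 1},
  {"translation": [0, -0.04, 0.18], "delta_rot": [0, 0, 0], "jaw": 1},
  {"translation": [0, -0.04, 0.18], "delta_rot": [0, 0, 0], "jaw": 1},
  {"translation": [0, -0.04, 0.18], "delta_rot": [0, 0, 0], "jaw": 1},
  {"translation": [0, -0.04, 0.18], "delta_rot": [0, 0, 0], "jaw": 1},
  {"translation": [0, -0.04, 0.18], "delta_rot": [0, 0, 0], "jaw": 1},
  {"translation": [0, -0.04, 0.18], "delta_rot": [0, 0, 0], "jaw": 1},
])

```text
time: 13.9
tool_pos: [0.4846, 0.0972, 0.1097]
tool_rot: [0.001, 0.556, 0.831, 0.0]
contact_force: [-3.6, -0.4, 9.8]
gripper_width: 0.251
grasp_force: 60.6
```

```bash
python3 -c "
from h import *
rel([.4842,.0972,.1095],22.5);print(state()['ft_torque'])"
```

```text
t 13.9 p [0.4846 0.0972 0.1097] zax [ 1.5e-03  2.0e-04 -1.0e+00] ydir 22.49 F [-3.61 -0.4   9.85] w 0.25125283500049816 60.597989559173584
rel cm [ 0.01 -0.04  0.02]
rot [ 0.0015  0.0004 -0.0002]
[-6.33487153e-02  9.04453541e-01 -7.56347843e-04]
```

send_rows([
  {"translation": [0, -0.02, 0.04], "delta_rot": [0, 0, 0], "jaw": 1},
  {"translation": [0, -0.04, 0.08], "delta_rot": [0, 0, 0], "jaw": 1},
  {"translation": [0, -0.04, 0.08], "delta_rot": [0, 0, 0], "jaw": 1},
  {"translation": [0, -0.04, 0.08], "delta_rot": [0, 0, 0], "jaw": 1},
  {"translation": [0, -0.04, 0.08], "delta_rot": [0, 0, 0], "jaw": 1},
  {"translation": [0, -0.04, 0.08], "delta_rot": [0, 0, 0], "jaw": 1},
  {"translation": [0, -0.04, 0.08], "delta_rot": [0, 0, 0], "jaw": 1},
  {"translation": [0, -0.04, 0.08], "delta_rot": [0, 0, 0], "jaw": 1},
])

```text
time: 14.7
tool_pos: [0.4846, 0.0972, 0.1093]
tool_rot: [0.001, 0.556, 0.831, 0.001]
contact_force: [-3.7, -0.0, 12.3]
gripper_width: 0.249
grasp_force: 60.7
```

```bash
python3 -c "
from h import *
rel([.4842,.0972,.1095],22.5);print(state()['ft_torque'])
f=shot('side');u,v=272,225
cv2.imwrite('pics/p1.png',cv2.resize(f['pixels'][v-40:v+30,u-40:u+40],None,fx=8,fy=8,interpolation=cv2.INTER_CUBIC))"
```

```text
t 14.7 p [0.4846 0.0972 0.1093] zax [ 2.2e-03  4.0e-04 -1.0e+00] ydir 22.49 F [-3.75 -0.05 12.34] w 0.24853808733760355 60.657187700271606
rel cm [ 0.02 -0.03 -0.02]
rot [ 0.0022  0.0005 -0.0002]
[0.0052501  0.87999205 0.03194817]
```

View pics/p1.png

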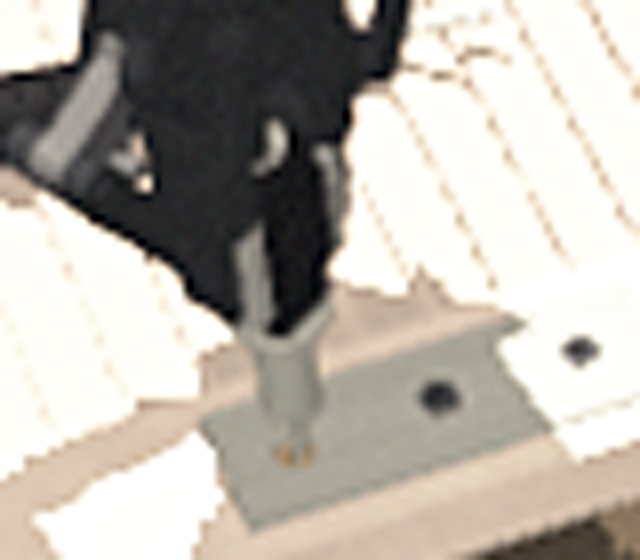

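The crop shows the pin inside the hole, around (297,455), with the punch upright. The reaction is about 14.5 N (12.3 measured plus 2.3 punch weight). Holding.

send_rows([
  {"translation": [0, 0, 0], "delta_rot": [0, 0, 0], "jaw": 1},
  {"translation": [0, 0, 0], "delta_rot": [0, 0, 0], "jaw": 1},
  {"translation": [0, 0, 0], "delta_rot": [0, 0, 0], "jaw": 1},
  {"translation": [0, 0, 0], "delta_rot": [0, 0, 0], "jaw": 1},
  {"translation": [0, 0, 0], "delta_rot": [0, 0, 0], "jaw": 1},
  {"translation": [0, 0, 0], "delta_rot": [0, 0, 0], "jaw": 1},
  {"translation": [0, 0, 0], "delta_rot": [0, 0, 0], "jaw": 1},
  {"translation": [0, 0, 0], "delta_rot": [0, 0, 0], "jaw": 1},
])

```text
time: 15.55
tool_pos: [0.4845, 0.0971, 0.1092]
tool_rot: [0.001, 0.556, 0.831, 0.001]
contact_force: [-3.2, -0.4, 11.7]
gripper_width: 0.248
grasp_force: 60.7
```

send_rows([
  {"translation": [0, 0, 0], "delta_rot": [0, 0, 0], "jaw": 1},
  {"translation": [0, 0, 0], "delta_rot": [0, 0, 0], "jaw": 1},
  {"translation": [0, 0, 0], "delta_rot": [0, 0, 0], "jaw": 1},
  {"translation": [0, 0, 0], "delta_rot": [0, 0, 0], "jaw": 1},
  {"translation": [0, 0, 0], "delta_rot": [0, 0, 0], "jaw": 1},
  {"translation": [0, 0, 0], "delta_rot": [0, 0, 0], "jaw": 1},
  {"translation": [0, 0, 0], "delta_rot": [0, 0, 0], "jaw": 1},
  {"translation": [0, 0, 0], "delta_rot": [0, 0, 0], "jaw": 1},
])

```text
time: 16.35
tool_pos: [0.4846, 0.0972, 0.1093]
tool_rot: [0.001, 0.556, 0.831, 0.001]
contact_force: [-2.4, 0.6, 11.9]
gripper_width: 0.251
grasp_force: 60.7
```

send_rows([
  {"translation": [0, 0.03, -0.25], "delta_rot": [0, 0, 0], "jaw": 1},
  {"translation": [0, 0.06, -0.6], "delta_rot": [0, 0, 0], "jaw": 1},
  {"translation": [0, 0.06, -1.1], "delta_rot": [0, 0, 0], "jaw": 1},
  {"translation": [0, 0.06, -1.8], "delta_rot": [0, 0, 0], "jaw": 1},
  {"translation": [0, 0.06, -3], "delta_rot": [0, 0, 0], "jaw": 1},
  {"translation": [0, 0.06, -5], "delta_rot": [0, 0, 0], "jaw": 1},
  {"translation": [0, 0.06, -7.5], "delta_rot": [0, 0, 0], "jaw": 1},
  {"translation": [0, 0.06, -10], "delta_rot": [0, 0, 0], "jaw": 1},
])

```text
time: 17.15
tool_pos: [0.4837, 0.0972, 0.2081]
tool_rot: [-0.0, 0.556, 0.831, -0.0]
contact_force: [-0.6, -0.4, -1.9]
gripper_width: 0.251
grasp_force: 58.9
```

send_rows([
  {"translation": [0, 0, 0], "delta_rot": [0, 0, 0], "jaw": 1},
  {"translation": [0, 0, 0], "delta_rot": [0, 0, 0], "jaw": 1},
  {"translation": [0, 0, 0], "delta_rot": [0, 0, 0], "jaw": 1},
  {"translation": [0, 0, 0], "delta_rot": [0, 0, 0], "jaw": 1},
  {"translation": [0, 0, 0], "delta_rot": [0, 0, 0], "jaw": 1},
  {"translation": [0, 0, 0], "delta_rot": [0, 0, 0], "jaw": 1},
  {"translation": [0, 0, 0], "delta_rot": [0, 0, 0], "jaw": 1},
  {"translation": [0, 0, 0], "delta_rot": [0, 0, 0], "jaw": 1},
])

```text
time: 17.95
tool_pos: [0.4839, 0.0972, 0.2069]
tool_rot: [-0.0, 0.556, 0.831, -0.0]
contact_force: [-0.9, 0.2, -2.8]
gripper_width: 0.252
grasp_force: 59.1
```

```bash
python3 -c "
from h import *
rel([.6292,-.168,.207],22.5)
f=shot('side');p=state()['tool_pos'];print(proj(f,p-[0,0,.005+.022]),proj(f,p-[0,0,.089]));u,v=272,195
cv2.imwrite('pics/l1.png',cv2.resize(f['pixels'][v-50:v+50,u-50:u+50],None,fx=6,fy=6,interpolation=cv2.INTER_CUBIC))"
```

```text
t 17.95 p [0.4839 0.0972 0.2069] zax [-2.e-04  0.e+00 -1.e+00] ydir 22.48 F [-0.88  0.19 -2.81] w 0.25196969741864383 59.09057021141052
rel cm [-3.006e+01  3.280e+00 -2.000e-02]
rot [-0.0002 -0.0001 -0.0003]
(np.float64(260.7608275642246), np.float64(190.07263136592738)) (np.float64(264.15441278838193), np.float64(212.43761913037153))
```

View pics/l1.png

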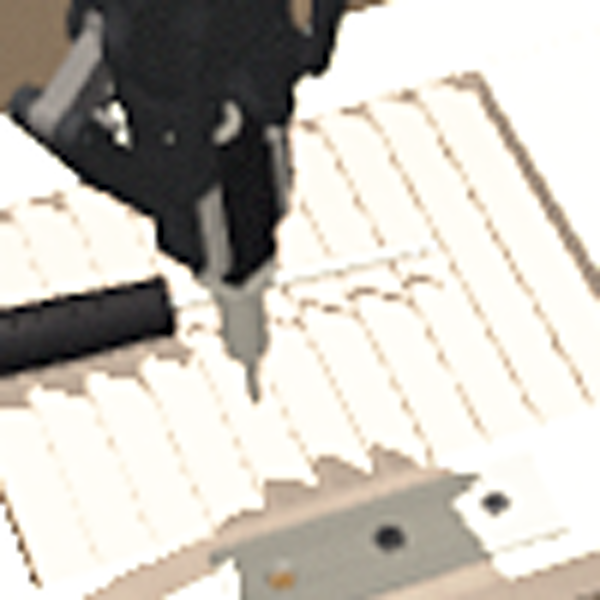

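The tip is at (264.8,212) against (264.2,212.4) predicted, so the punch has not slipped and still hangs upright. Returning to the stand.

send_rows([
  {"translation": [-3, 0.3, 0], "delta_rot": [0, 0, 0], "jaw": 1},
  {"translation": [-7, 0.8, 0], "delta_rot": [0, 0, 0], "jaw": 1},
  {"translation": [-11.5, 1.3, 0], "delta_rot": [0, 0, 0], "jaw": 1},
  {"translation": [-16, 1.8, 0], "delta_rot": [0, 0, 0], "jaw": 1},
  {"translation": [-20.5, 2.3, 0], "delta_rot": [0, 0, 0], "jaw": 1},
  {"translation": [-25, 2.8, 0], "delta_rot": [0, 0, 0], "jaw": 1},
  {"translation": [-28.5, 3.1, 0], "delta_rot": [0, 0, 0], "jaw": 1},
  {"translation": [-30.06, 3.28, 0], "delta_rot": [0, 0, 0], "jaw": 1},
])

```text
time: 18.8
tool_pos: [0.6301, -0.171, 0.2067]
tool_rot: [0.0, 0.557, 0.831, -0.0]
contact_force: [-0.2, 0.4, -1.1]
gripper_width: 0.251
grasp_force: 59.0
```

send_rows([
  {"translation": [0, 0, 0], "delta_rot": [0, 0, 0], "jaw": 1},
  {"translation": [0, 0, 0], "delta_rot": [0, 0, 0], "jaw": 1},
  {"translation": [0, 0, 0], "delta_rot": [0, 0, 0], "jaw": 1},
  {"translation": [0, 0, 0], "delta_rot": [0, 0, 0], "jaw": 1},
  {"translation": [0, 0, 0], "delta_rot": [0, 0, 0], "jaw": 1},
  {"translation": [0, 0, 0], "delta_rot": [0, 0, 0], "jaw": 1},
  {"translation": [0, 0, 0], "delta_rot": [0, 0, 0], "jaw": 1},
  {"translation": [0, 0, 0], "delta_rot": [0, 0, 0], "jaw": 1},
])

```text
time: 19.6
tool_pos: [0.6292, -0.1679, 0.2071]
tool_rot: [0.0, 0.556, 0.831, -0.0]
contact_force: [-0.8, -0.1, -1.4]
gripper_width: 0.256
grasp_force: 59.0
```

```bash
python3 -c "
from h import *
rel([.6292,-.168,.0972],22.5)
f=shot('side');p=state()['tool_pos'];print(proj(f,p-[0,0,.089]),proj(f,[.6292,-.168,.07]));u,v=405,260
cv2.imwrite('pics/s1.png',cv2.resize(f['pixels'][v-40:v+40,u-40:u+40],None,fx=7,fy=7,interpolation=cv2.INTER_CUBIC))"
```

```text
t 19.6 p [ 0.6292 -0.1679  0.2071] zax [ 1.e-04 -0.e+00 -1.e+00] ydir 22.49 F [-0.84 -0.05 -1.44] w 0.255622140591038 59.0038400888443
rel cm [-1.000e-02 -0.000e+00  1.099e+01]
rot [ 0.      0.0001 -0.0002]
(np.float64(407.7674603699912), np.float64(274.3250698814547)) (np.float64(404.7183841750112), np.float64(289.44176515449084))
```

View pics/s1.png

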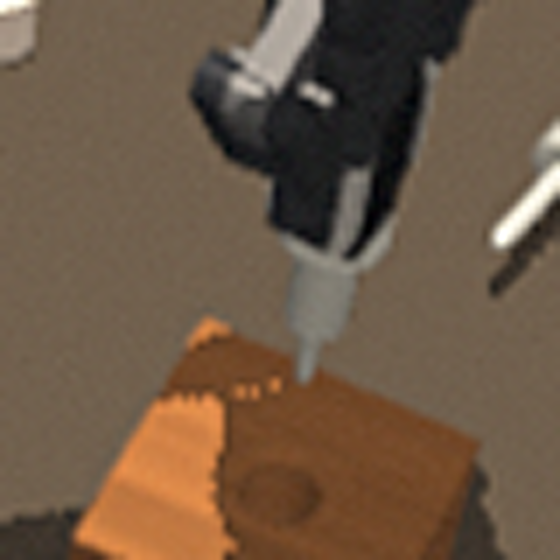

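The crop shows the tip at (305,382) above the stand hole at (280,495), consistent with prediction to about 1 mm. Lowering.

send_rows([
  {"translation": [0, 0, 1.2], "delta_rot": [0, 0, 0], "jaw": 1},
  {"translation": [0, 0, 2.4], "delta_rot": [0, 0, 0], "jaw": 1},
  {"translation": [0, 0, 3.6], "delta_rot": [0, 0, 0], "jaw": 1},
  {"translation": [0, 0, 4.8], "delta_rot": [0, 0, 0], "jaw": 1},
  {"translation": [0, 0, 5.8], "delta_rot": [0, 0, 0], "jaw": 1},
  {"translation": [0, 0, 6.6], "delta_rot": [0, 0, 0], "jaw": 1},
  {"translation": [0, 0, 7], "delta_rot": [0, 0, 0], "jaw": 1},
  {"translation": [0, 0, 7], "delta_rot": [0, 0, 0], "jaw": 1},
])

```text
time: 20.45
tool_pos: [0.6289, -0.1679, 0.1362]
tool_rot: [-0.001, 0.556, 0.831, -0.0]
contact_force: [-0.3, -0.0, -2.4]
gripper_width: 0.25
grasp_force: 59.0
```

send_rows([
  {"translation": [0, 0, 0], "delta_rot": [0, 0, 0], "jaw": 1},
  {"translation": [0, 0, 0.6], "delta_rot": [0, 0, 0], "jaw": 1},
  {"translation": [0, 0, 1.2], "delta_rot": [0, 0, 0], "jaw": 1},
  {"translation": [0, 0, 1.8], "delta_rot": [0, 0, 0], "jaw": 1},
  {"translation": [0, 0, 2.4], "delta_rot": [0, 0, 0], "jaw": 1},
  {"translation": [0, 0, 3], "delta_rot": [0, 0, 0], "jaw": 1},
  {"translation": [0, 0, 3.4], "delta_rot": [0, 0, 0], "jaw": 1},
  {"translation": [0, 0, 3.6], "delta_rot": [0, 0, 0], "jaw": 1},
])

```text
time: 21.25
tool_pos: [0.6289, -0.1679, 0.1001]
tool_rot: [-0.001, 0.556, 0.831, -0.0]
contact_force: [0.2, 0.2, -1.9]
gripper_width: 0.247
grasp_force: 59.2
```

send_rows([
  {"translation": [0, 0, 0], "delta_rot": [0, 0, 0], "jaw": 1},
  {"translation": [0, 0, 0.1], "delta_rot": [0, 0, 0], "jaw": 1},
  {"translation": [0, 0, 0.2], "delta_rot": [0, 0, 0], "jaw": 1},
  {"translation": [0, 0, 0.3], "delta_rot": [0, 0, 0], "jaw": 1},
  {"translation": [0, 0, 0.4], "delta_rot": [0, 0, 0], "jaw": 1},
  {"translation": [0, 0, 0.4], "delta_rot": [0, 0, 0], "jaw": 1},
  {"translation": [0, 0, 0.4], "delta_rot": [0, 0, 0], "jaw": 1},
  {"translation": [0, 0, 0.4], "delta_rot": [0, 0, 0], "jaw": 1},
])

```text
time: 22.05
tool_pos: [0.6294, -0.1681, 0.0972]
tool_rot: [0.0, 0.556, 0.831, 0.0]
contact_force: [-0.5, -0.4, -0.4]
gripper_width: 0.253
grasp_force: 59.5
```

```bash
python3 -c "
from h import *
rel([.6292,-.168,.0972],22.5)"
```

```text
t 22.05 p [ 0.6294 -0.1681  0.0972] zax [ 4.e-04 -1.e-04 -1.e+00] ydir 22.48 F [-0.53 -0.42 -0.36] w 0.25345429132804886 59.516592621803284
rel cm [ 0.01 -0.01  0.  ]
rot [ 0.0003  0.0003 -0.0003]
```

Collar has just taken its load. Releasing, then backing up.

send_rows([
  {"translation": [0, 0, 0.03], "delta_rot": [0, 0, 0], "jaw": 1},
  {"translation": [0, 0, 0.03], "delta_rot": [0, 0, 0], "jaw": 2.4},
  {"translation": [0, 0, 0.03], "delta_rot": [0, 0, 0], "jaw": 3},
  {"translation": [0, 0, 0.03], "delta_rot": [0, 0, 0], "jaw": 4},
  {"translation": [0, 0, 0.03], "delta_rot": [0, 0, 0], "jaw": 5},
  {"translation": [0, 0, 0.03], "delta_rot": [0, 0, 0], "jaw": 5},
  {"translation": [0, 0, 0.03], "delta_rot": [0, 0, 0], "jaw": 5},
  {"translation": [0, 0, 0.03], "delta_rot": [0, 0, 0], "jaw": 5},
])

```text
time: 22.85
tool_pos: [0.6292, -0.168, 0.0967]
tool_rot: [-0.0, 0.556, 0.831, -0.0]
contact_force: [0.1, -0.2, 0.1]
gripper_width: 0.58
grasp_force: 0.0
```

send_rows([
  {"translation": [0, 0, -0.5], "delta_rot": [0, 0, 0], "jaw": 5},
  {"translation": [0, 0, -1.5], "delta_rot": [0, 0, 0], "jaw": 5},
  {"translation": [0, 0, -3], "delta_rot": [0, 0, 0], "jaw": 5},
  {"translation": [0, 0, -5], "delta_rot": [0, 0, 0], "jaw": 5},
  {"translation": [0, 0, -7], "delta_rot": [0, 0, 0], "jaw": 5},
  {"translation": [0, 0, -9], "delta_rot": [0, 0, 0], "jaw": 5},
  {"translation": [0, 0, -11], "delta_rot": [0, 0, 0], "jaw": 5},
  {"translation": [0, 0, -13], "delta_rot": [0, 0, 0], "jaw": 5},
])

```text
time: 23.65
tool_pos: [0.6295, -0.1681, 0.2296]
tool_rot: [0.001, 0.556, 0.831, 0.0]
contact_force: [0.2, -0.3, -0.8]
gripper_width: 0.586
grasp_force: 0.0
```

send_rows([
  {"translation": [3, 0, 0], "delta_rot": [0, 0, 0], "jaw": 5},
  {"translation": [7, 0, 0], "delta_rot": [0, 0, 0], "jaw": 5},
  {"translation": [11, 0, 0], "delta_rot": [0, 0, 0], "jaw": 5},
  {"translation": [15, 0, 0], "delta_rot": [0, 0, 0], "jaw": 5},
  {"translation": [18, 0, 0], "delta_rot": [0, 0, 0], "jaw": 5},
  {"translation": [20, 0, 0], "delta_rot": [0, 0, 0], "jaw": 5},
  {"translation": [20, 0, 0], "delta_rot": [0, 0, 0], "jaw": 5},
  {"translation": [20, 0, 0], "delta_rot": [0, 0, 0], "jaw": 5},
])

```text
time: 24.45
tool_pos: [0.5532, 0.0167, 0.2282]
tool_rot: [0.001, 0.555, 0.832, 0.0]
contact_force: [0.5, -0.7, -0.2]
gripper_width: 0.585
grasp_force: 0.0
```

```bash
python3 -c "
from h import *
rel([.6292,-.168,.0972])
a=[]
for n,u,v in(('top',418,214),('side',407,278)):
    f=shot(n);P=cloud(f);print(proj(f,[.6292,-.168,.133]))
    m=(abs(P[...,0]-.629)<.015)&(abs(P[...,1]+.168)<.015)&(P[...,2]>.128)&(P[...,2]<.15);print(m.sum(),np.median(P[m],0).round(4))
    a.append(cv2.resize(f['pixels'][v-20:v+20,u-20:u+20],None,fx=10,fy=10,interpolation=cv2.INTER_CUBIC))
cv2.imwrite('pics/e1.png',np.hstack(a))"
```

```text
t 24.45 p [0.5532 0.0167 0.2282] zax [ 2.3e-03 -7.0e-04 -1.0e+00] ydir 22.53 F [ 0.5  -0.67 -0.22] w 0.5845162002979104 0.0
rel cm [-19.95  -0.08  13.13]
(np.float64(418.5304603829866), np.float64(210.6348904889488))
114 [ 0.6292 -0.1673  0.1321]
(np.float64(408.7748397191671), np.float64(269.37447627077273))
129 [ 0.6278 -0.1714  0.1315]
```

View pics/e1.png

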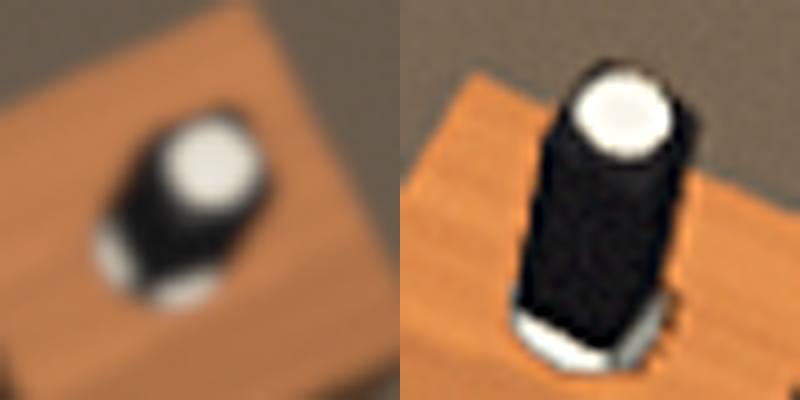

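The final crops show the punch upright in the stand with its collar flush on top, as at the start. The cap is at crop (212,162) in the top view and (625,112) in the side view.

```bash
python3 -c "
from plant import *
print(job_done())"
```

```text
the job is handed in; nothing more can be done
None
```

The job is handed in at about 24.5 s of the 59 s allowed: the plug was pressed at about 14 N for over 1.5 s, the punch was lifted straight out, and it is back upright in its stand on its collar; no verdict was returned.

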